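# Flip the stock tags on the parts board

## Robot

A 6-joint arm with a two-finger parallel gripper is mounted at the origin on the work surface. World frame = base frame: x ahead of the robot, y to its left, z up, the work surface at z = 0. Lengths are in m, angles in rad, forces in N, time in s.
With the tool pointing down it reaches from about 0.375 to 0.9 m from the base axis. Payload 3.1 kg.
Tool frame: the origin (TCP) lies midway between the tips of the shut fingers; the grasp point (between the pads) lies 19 mm behind it; x points along the fingers, y is the direction in which the jaws open and shut, and the axes are right-handed (so a half turn about x gives the same grasp; the last joint's range is limited). The gripper opens to 87 mm and grips with 3 to 60 N. Pads are 19 mm wide; open, the fingers measure 117 mm over their backs; the gripper's body (75 mm by 190 mm) begins 51 mm behind the grasp point.
Start: joints at [-1.325, 0.527, 1.433, -0, 1.181, -0.178], TCP at [0.258, -0.569, 0.223] pointing down, gripper open.
Joint ranges: [-3.08, 3.08], [-0.75, 2.2], [0.22, 2.44], [-1.43, 4.57], [0, 2.65], [-2.85, 2.85]. Speed limits (rad/s): [2.79, 2.79, 3.14, 3.14, 3.14, 3.14].

## Interface

Orientations are given as a unit quaternion [x, y, z, w].
In Python, from rig import get_obs, imaging, robot gives the robot as it stands.
- The arm moves only by the shell command python3 -m inch 'ROWS' [FORCE]. ROWS is JSON, a list of rows, each a list of 3 entries, a list of its own where there are three numbers: the finger opening in mm, from 0 to 87, then the shift along the tool's x, y, z in mm, then the turn, a rotation vector about the tool's x, y, z in degrees. In form: [[grip, [dx, dy, dz], [wx, wy, wz]], ...]. A call has 1 to 12 rows; each row shifts and turns the pose as measured when the row begins, along the tool's axes as they then stand; what a row does not reach is not made up. A row lasts 1/8 s, in which the tool goes at most 62.5 mm and 10.7 degrees, less where a joint would pass 70% of its speed; a pose out of reach is approached as far as the arm can. A call with a gripper value outside its range is refused whole. The fingers move at their own pace and stop on an object; FORCE is the grip in N (left out, the last holds). Time passes only in rows, so rows that do not move let the fingers close. It gives the time, the measured TCP pose, the force and the opening at its end, in the units of the state.
- get_obs(): the state, without advancing time (a new reading comes with each control period).
- imaging.camera(name): name is "scene" or "top"; returns the picture (400x640x3 uint8, red, green, blue); there is no depth.
- imaging.camera_params(name): a dict with "camera_matrix" (3x3 intrinsics, pixels), "xyz" and "rotation" of the camera in the world. Camera axes: x right, y down, z forward; pixel columns grow to the right and rows downward; lengths in m; the calibration is good to about 2 mm. A picture is of the moment at which its call begins. camera_params takes no time and is no camera call.
- robot.hand_in(): hands the job in, once; it reports no verdict.
Trained networks look in the newest picture that a camera, given by its name, has taken for a name from the list of things; names that differ only in an ending like _2 or _b are one class to them, and where a whole thing is asked for, a point or a joint stands for the part that bears it (a point fixed in the world has none). Each returns a list of dicts, best first, with "confidence" (0 to 1); they miss things now and then, are a little off and sometimes report something else, mostly with a low value. They report only what shows in the picture. A call takes as long as a camera call.
- imaging.cut_out(camera, target): "pixels" (400x640 bool, what is visible of it) and "box" ([centre column, centre row, width, height] in pixels, round what is visible of it).
- imaging.tip_of(camera, target): "pixel" ([column, row] in pixels: a listed point, or the origin of a listed thing).
The state is a dict: "time": time; "q": joint angles; "joint_velocities": joint speeds; "joint_torque": joint torques, N m; "position": TCP position; "tool_rot": TCP orientation; "ft_force": force on the tool from outside, world axes, zero at the start; "moment": the same for the moment, N m; "grip_width": finger opening in m.
Only numpy, scipy, OpenCV 4.12 (cv2) and the standard library are available. Lean on these libraries where they do the work, as an engineer would, in place of code of your own. Each camera call takes 0.05 s, during which the arm holds its last target. There are 200 camera calls.

## Task

On the workshop's stock board, flip the hinged tags so that only the full bins show 'in stock': the tag of each full bin must lean fully towards its bin (round boss face up), and the tag of each empty bin fully away from its bin (crossbar face up). Push each wrong tag over gently with a fingertip, without squeezing it, and leave the spray can, the grease jar and the wrench where they are.

Things in the scene. Friction and masses are not known exactly. Their poses are not given: they have to be found in the camera images.
- board: Plywood base of the stock board, 320 (x) x 480 (y) x 12 mm thick, fixed, lying on the bench; origin at the centre of its underside, its +x edge is the far edge. Four identical tag stands stand in a row along its y axis 115 mm apart, 70 mm towards the robot from its centre; behind each stand, on the +x side, is one fixed bin.
- hinge_a (a point): Centre of the hinge pin of tag a, 37 mm above the bench; axes: +x points from the tag to its own bin, y runs along the hinge, z up. It stands in one of the four places of the row (they change). The bin belonging to this tag is the one centred 155 mm along this +x. The two cheeks of the stand reach 34 mm above the board at y = +-38 mm, each 22 mm long in x and 4 mm thick.
- tag_a (a joint): Lean of tag a about its hinge, rad: 0 = upright, +0.75 = leaning fully towards its bin (+x; round boss face up: 'in stock'), -0.75 = leaning fully away from it (crossbar face up: 'reorder'). Aluminium plate 64 mm wide (y), 60 mm from hinge to free edge, 5 mm thick, about 45 g, free-swinging: past upright it falls fully over. Leaning, its free edge is 41 mm out from the hinge and 44 mm above it, clear beneath.
- hinge_b (a point): Centre of the hinge pin of tag b, 37 mm above the bench; axes: +x points from the tag to its own bin, y runs along the hinge, z up. It stands in one of the four places of the row (they change). The bin belonging to this tag is the one centred 155 mm along this +x. The two cheeks of the stand reach 34 mm above the board at y = +-38 mm, each 22 mm long in x and 4 mm thick.
- tag_b (a joint): Lean of tag b about its hinge, rad: 0 = upright, +0.75 = leaning fully towards its bin (+x; round boss face up: 'in stock'), -0.75 = leaning fully away from it (crossbar face up: 'reorder'). Aluminium plate 64 mm wide (y), 60 mm from hinge to free edge, 5 mm thick, about 45 g, free-swinging: past upright it falls fully over. Leaning, its free edge is 41 mm out from the hinge and 44 mm above it, clear beneath.
- hinge_c (a point): Centre of the hinge pin of tag c, 37 mm above the bench; axes: +x points from the tag to its own bin, y runs along the hinge, z up. It stands in one of the four places of the row (they change). The bin belonging to this tag is the one centred 155 mm along this +x. The two cheeks of the stand reach 34 mm above the board at y = +-38 mm, each 22 mm long in x and 4 mm thick.
- tag_c (a joint): Lean of tag c about its hinge, rad: 0 = upright, +0.75 = leaning fully towards its bin (+x; round boss face up: 'in stock'), -0.75 = leaning fully away from it (crossbar face up: 'reorder'). Aluminium plate 64 mm wide (y), 60 mm from hinge to free edge, 5 mm thick, about 45 g, free-swinging: past upright it falls fully over. Leaning, its free edge is 41 mm out from the hinge and 44 mm above it, clear beneath.
- hinge_d (a point): Centre of the hinge pin of tag d, 37 mm above the bench; axes: +x points from the tag to its own bin, y runs along the hinge, z up. It stands in one of the four places of the row (they change). The bin belonging to this tag is the one centred 155 mm along this +x. The two cheeks of the stand reach 34 mm above the board at y = +-38 mm, each 22 mm long in x and 4 mm thick.
- tag_d (a joint): Lean of tag d about its hinge, rad: 0 = upright, +0.75 = leaning fully towards its bin (+x; round boss face up: 'in stock'), -0.75 = leaning fully away from it (crossbar face up: 'reorder'). Aluminium plate 64 mm wide (y), 60 mm from hinge to free edge, 5 mm thick, about 45 g, free-swinging: past upright it falls fully over. Leaning, its free edge is 41 mm out from the hinge and 44 mm above it, clear beneath.
- bin_1: Grey open plastic bin, 110 (x) x 100 (y) x 50 mm high, 3 mm walls, fixed on the board; origin at the centre of its underside, x as the board's. FULL: packed with nine small upright cardboard cartons reaching up to 69 mm above its underside. It stands behind any one of the tags (changes).
- bin_2: Grey open plastic bin, 110 (x) x 100 (y) x 50 mm high, 3 mm walls, fixed on the board; origin at the centre of its underside, x as the board's. EMPTY. It stands behind any one of the tags (changes).
- bin_3: Grey open plastic bin, 110 (x) x 100 (y) x 50 mm high, 3 mm walls, fixed on the board; origin at the centre of its underside, x as the board's. FULL: packed with four white cylindrical oil filters, 42 mm across, reaching 63 mm above its underside. It stands behind any one of the tags (changes).
- bin_4: Grey open plastic bin, 110 (x) x 100 (y) x 50 mm high, 3 mm walls, fixed on the board; origin at the centre of its underside, x as the board's. EMPTY. It stands behind any one of the tags (changes).
- can_mid (a point): Centre of a loose spray can, 54 mm across, 150 mm tall, standing on the bench beside the board; leave alone.
- jar_mid (a point): Centre of a loose grease jar, 64 mm across, 65 mm tall, standing on the bench beside the board; leave alone.
- wrench_mid (a point): Middle of a loose 170 mm wrench lying on the bench between the board and the grease jar, along x; leave alone.

How it is judged:
At the end, for the whole second after the job is handed in: All four tags at rest: those of the two full bins lean towards their bins (joint above 0.62 rad), those of the two empty bins lean away (joint below -0.62 rad) (((horizontal distance between bin_1 and hinge_a below 0.175 m and value of joint tag_a above 0.62 rad and value of joint tag_b below -0.62 rad) or (horizontal distance between bin_1 and hinge_b below 0.175 m and value of joint tag_b above 0.62 rad and value of joint tag_a below -0.62 rad)) and ((horizontal distance between bin_3 and hinge_c below 0.175 m and value of joint tag_c above 0.62 rad and value of joint tag_d below -0.62 rad) or (horizontal distance between bin_3 and hinge_d below 0.175 m and value of joint tag_d above 0.62 rad and value of joint tag_c below -0.62 rad)) and velocity of joint tag_a between -0.2 and 0.2 rad/s and velocity of joint tag_b between -0.2 and 0.2 rad/s and velocity of joint tag_c between -0.2 and 0.2 rad/s and velocity of joint tag_d between -0.2 and 0.2 rad/s); the robot touches nothing.
It fails at once if the spray can is picked up, carried or knocked (moved more than 20 mm) (distance of can_mid from where it was at the start of the episode above 0.02 m).
It fails at once if the grease jar is picked up, carried or knocked (moved more than 20 mm) (distance of jar_mid from where it was at the start of the episode above 0.02 m).
It fails at once if the wrench is picked up, carried or knocked (moved more than 20 mm) (distance of wrench_mid from where it was at the start of the episode above 0.02 m).
It fails at once if a tag is squeezed or pushed hard (over 10 N) instead of flipped gently (contact force between the fingers and tag_a above 10 N or contact force between the fingers and tag_b above 10 N or contact force between the fingers and tag_c above 10 N or contact force between the fingers and tag_d above 10 N).
It also fails if it takes over 48 s, if anything falls off the work surface, if the arm or the gripper's body presses on something with over 40 N, if the wrist force passes 120 N, or if a joint passes its speed limit or range.

## Working session

There is one attempt and no reset: what is moved stays moved. The work goes in short steps, Python scripts to look and compute and a shell command to move; the robot and the scene stay as the last step left them, time stands still between calls to the robot, and variables do not carry over. Pictures are saved under pics/ and viewed, about 8 in all and at most 12, crops included, and the job is handed in when it is done.

```bash
mkdir -p pics; python3 - <<'E'
from rig import get_obs, imaging
import cv2
for n in("scene","top"):
    im=imaging.camera(n); cv2.imwrite(f"pics/{n}0.png",im[:,:,::-1])
    p=imaging.camera_params(n); print(n,p)
for t in ["hinge_a","bin_1","bin_2","board","tag_a"]:
    print(t,[(d["pixel"],round(d["confidence"],2)) for d in imaging.tip_of("top",t)] if t!="tag_a" else [(d["box"],d["confidence"]) for d in imaging.cut_out("top",t)])
o=get_obs();print(o["time"],o["position"],o["tool_rot"])
E
```

```text
scene {'camera_matrix': array([[498.41358087,   0.        , 317.13881178],
       [  0.        , 498.41358087, 186.38104644],
       [  0.        ,   0.        ,   1.        ]]), 'xyz': array([1.34191925, 0.16428827, 1.3954172 ]), 'rotation': array([ 0.59323647,  0.7616763 , -0.20234814, -0.16424047])}
top {'camera_matrix': array([[498.53193151,   0.        , 325.61961329],
       [  0.        , 498.53193151, 192.8250663 ],
       [  0.        ,   0.        ,   1.        ]]), 'xyz': array([0.39707361, 0.00630278, 1.55730211]), 'rotation': array([-0.70227233,  0.70975519, -0.03635082,  0.04171048])}
hinge_a [([364.4, 200.7], 0.96), ([399.5, 201.5], 0.83), ([288.1, 206.4], 0.83), ([326.6, 201.9], 0.72)]
bin_1 [([321.8, 156.1], 0.95), ([393.6, 153.7], 0.94), ([356.9, 154.3], 0.91)]
bin_2 [([321.8, 156.1], 0.95), ([393.6, 153.7], 0.94), ([356.9, 154.3], 0.91)]
board [([344.8, 184.9], 0.63), ([327.7, 203.3], 0.17)]
tag_a [([401.0, 195.4, 26.4, 18.1], 0.83), ([361.9, 206.0, 22.1, 19.0], 0.82), ([324.1, 197.2, 21.8, 16.6], 0.81), ([281.6, 155.7, 34.1, 40.6], 0.7), ([285.4, 210.5, 27.0, 17.6], 0.56)]
0.35 [ 0.25757519 -0.56927955  0.22231343] [-0.69120705 -0.149248    0.69121982 -0.14890607]
```

```bash
cat > h.py <<'E'
import numpy as np
from rig import imaging
from scipy.spatial.transform import Rotation as R
def ray(cam,px,z):
    p=imaging.camera_params(cam)
    d=R.from_quat(p["rotation"]).as_matrix()@np.linalg.inv(p["camera_matrix"])@[px[0],px[1],1]
    return p["xyz"]+d*(z-p["xyz"][2])/d[2]
def proj(cam,P):
    p=imaging.camera_params(cam)
    c=R.from_quat(p["rotation"]).as_matrix().T@(np.array(P)-p["xyz"]); c=p["camera_matrix"]@c
    return c[:2]/c[2]
E
python3 - <<'E'
from h import *
import cv2
for n in [[364.4, 200.7],[399.5, 201.5],[288.1, 206.4],[326.6, 201.9]]: print("hinge",ray("top",n,.037).round(3))
for n in [[321.8,156.1],[393.6,153.7],[356.9,154.3]]: print("bin",ray("top",n,.012).round(3))
im=cv2.imread("pics/top0.png"); cv2.imwrite("pics/topc.png",cv2.resize(im[110:260,240:440],None,fx=4,fy=4,interpolation=cv2.INTER_CUBIC))
E
```

```text
hinge [ 0.54  -0.101  0.037]
hinge [ 0.537 -0.209  0.037]
hinge [0.525 0.132 0.037]
hinge [0.538 0.014 0.037]
bin [0.685 0.028 0.012]
bin [ 0.69  -0.198  0.012]
bin [ 0.689 -0.082  0.012]
```

View pics/scene0.png

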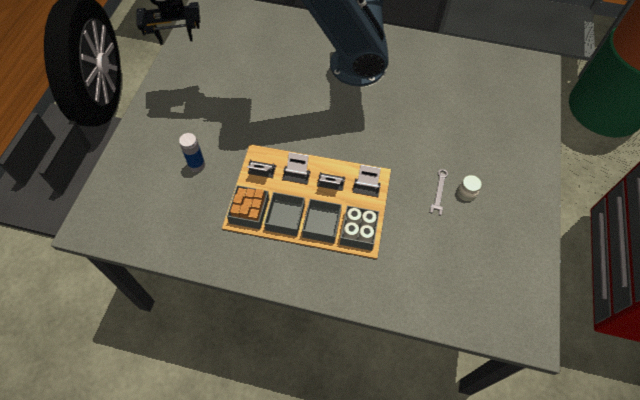

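View pics/topc.png

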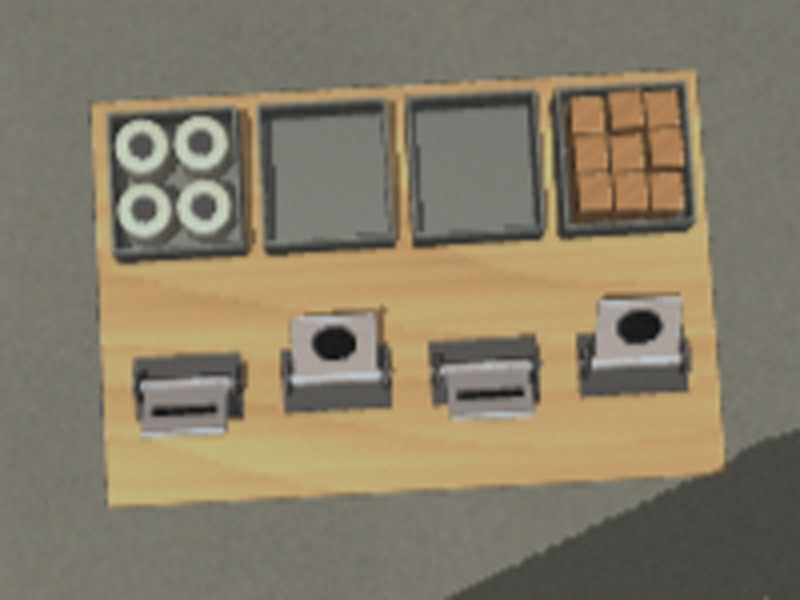

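The scene, left to right in the image:
- Filters bin, full: crossbar face up, so the tag is wrong (pixel ~(287,211)).
- Empty bin: boss face up, wrong (pixel ~(324,196)).
- Empty bin: crossbar face up, correct.
- Cartons bin, full: boss face up, correct.

So tag 1 must be pushed to +x and tag 2 to -x.

```bash
cat >> h.py <<'E'
from rig import get_obs
c=[ray("top",np.array(p)/4+[240,110],.012)[:2] for p in [(92,102),(695,70),(722,468),(108,506)]]
C=np.mean(c,0); ux=(c[0]+c[1]-c[2]-c[3]); yaw=np.arctan2(ux[1],ux[0])
B=R.from_euler('z',yaw)
def W(bx,by,z): # board x,y rel. centre
    v=B.apply([bx,by,0]); return np.array([C[0]+v[0],C[1]+v[1],z])
def tell(P):
    o=get_obs(); T=R.from_quat(o["tool_rot"]); p=np.array(o["position"])
    M=B.inv()*T
    print("t",o["time"],"in board:",(B.inv().apply(p-[C[0],C[1],0])*1000).round(1),"F",np.round(o["ft_force"],1))
    print("tool axes in board (cols)\n",M.as_matrix().round(3))
    des=R.from_matrix(np.array([[0,0,-1],[0,-1,0],[-1,0,0]]).T) if False else None
    print("shift tool mm",(T.inv().apply(np.array(P)-p)*1000).round(1))
    for s in(1,-1):
        D=R.from_matrix(np.array([[0,0,-1],[0,s,0],[-s,0,0]][0:0] or [[0,0,s],[0,s,0],[-1,0,0]]))
        print("rot",s,(T.inv()*B*D).as_rotvec(degrees=True).round(1))
E
python3 - <<'E'
from h import *
print(C,np.degrees(yaw),[np.linalg.norm(c[i]-c[i-1]).round(3) for i in range(4)])
for k in(1.5,.5,-.5,-1.5): print(W(-.07,.115*k,.037).round(3),proj("top",W(-.07,.115*k,.037)).round(1),proj("scene",W(-.07,.115*k,.037)).round(1))
print("can",ray("scene",(190,140),.15))
tell(W(-.135,.1725,.223))
E
```

```text
[ 0.60497453 -0.03132911] 2.2720608841001173 [np.float64(0.319), np.float64(0.477), np.float64(0.314), np.float64(0.475)]
[0.528 0.138 0.037] [286.1 205.4] [367.1 185.3]
[0.533 0.023 0.037] [323.6 203.6] [331.4 178.8]
[ 0.537 -0.092  0.037] [361.2 201.7] [296.2 172.3]
[ 0.542 -0.206  0.037] [398.7 199.8] [261.5 166. ]
can [ 0.57271277 -0.41412235  0.15      ]
t 0.35 in board: [-368.5 -523.8  222.3] F [0.2 0.9 0.2]
tool axes in board (cols)
 [[-0.     0.376 -0.927]
 [ 0.    -0.927 -0.376]
 [-1.    -0.    -0.   ]]
shift tool mm [-4.000e-01 -5.575e+02 -4.780e+02]
rot 1 [-157.9   -0.     0. ]
rot -1 [22.1  0.   0. ]
```

```bash
python3 -m inch '[[0,[0,0,0],[7.5,0,0]],[0,[0,0,0],[7.5,0,0]],[0,[0,0,0],[7.1,0,0]],[0,[0,-50,-17],[0,0,0]],[0,[0,-50,-17],[0,0,0]],[0,[0,-50,-17],[0,0,0]],[0,[0,-50,-17],[0,0,0]],[0,[0,-50,-17],[0,0,0]],[0,[0,-50,-17],[0,0,0]],[0,[0,-50,-17],[0,0,0]],[0,[0,-50,-17],[0,0,0]],[0,[0,0,0],[0,0,0]]]' 10; python3 -c "
from h import *
tell(W(-.135,.1725,.223))"
```

```text
time: 1.85
position: [0.3872, -0.1568, 0.222]
tool_rot: [0.709, 0.006, -0.705, 0.01]
ft_force: [-0.3, -1.2, -0.8]
grip_width: 0.0005
t 1.85 in board: [-222.6 -116.7  222. ] F [-0.3 -1.2 -0.8]
tool axes in board (cols)
 [[ 0.004 -0.017 -1.   ]
 [-0.005 -1.     0.017]
 [-1.     0.005 -0.004]]
shift tool mm [  -2.1 -290.7  -82.7]
rot 1 [179.   -0.5   0.4]
rot -1 [-1.  -0.2 -0.3]
```

```bash
python3 -m inch '[[0,[0,-48,-14],[0,0,0]],[0,[0,-48,-14],[0,0,0]],[0,[0,-48,-14],[0,0,0]],[0,[0,-48,-14],[0,0,0]],[0,[0,-48,-14],[0,0,0]],[0,[0,-46,-10],[-1,0,0]],[0,[0,0,0],[0,0,0]]]'; python3 -c "
from h import *
import cv2
tell(W(-.135,.1725,.066))
im=imaging.camera('scene');print(proj('scene',get_obs()['position']))
cv2.imwrite('pics/s1.png',cv2.resize(im[90:260,220:420,::-1],None,fx=4,fy=3.5))"
```

```text
time: 2.72
position: [0.4719, 0.1301, 0.2223]
tool_rot: [0.713, 0.007, -0.701, 0.016]
ft_force: [0.3, 0.0, 0.7]
grip_width: 0.001
t 2.725 in board: [-126.6  166.6  222.3] F [0.3 0.  0.7]
tool axes in board (cols)
 [[ 0.017 -0.008 -1.   ]
 [-0.013 -1.     0.008]
 [-1.     0.013 -0.017]]
shift tool mm [156.   -7.8  11.1]
rot 1 [179.5  -1.1   1.5]
rot -1 [-0.5 -1.  -0.7]
[373.87303156 135.98992784]
```

View pics/s1.png

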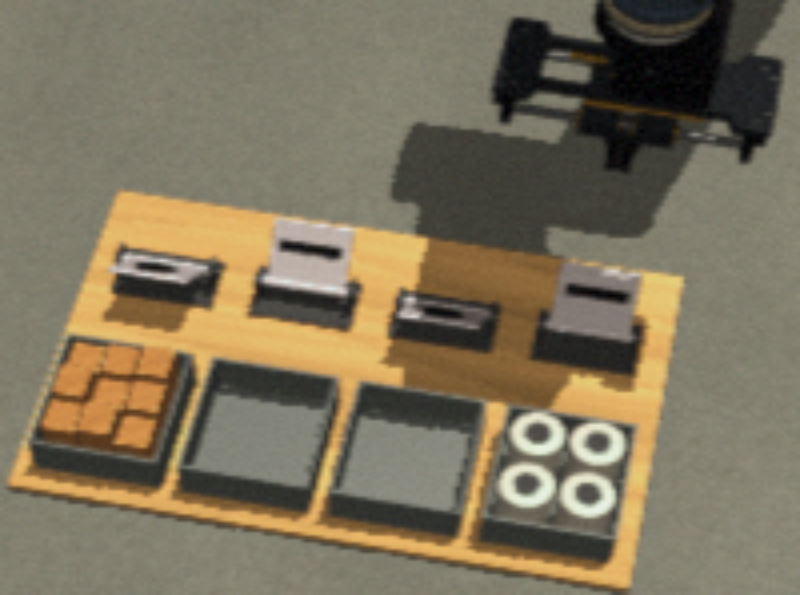

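The crop shows the fingertips at (620,165), in line with the filters tag (600,300). That agrees with the measurement. Next I back off and descend.

```bash
python3 -m inch '[[0,[10,-5,18],[0,-1,-0.7]],[0,[40,-2,0],[0,0,0]],[0,[40,0,0],[0,0,0]],[0,[40,0,0],[0,0,0]],[0,[24,0,0],[0,0,0]],[0,[0,0,0],[0,0,0]]]'; python3 -c "
from h import *
tell(W(-.062,.1725,.068))"
```

```text
time: 3.52
position: [0.4464, 0.1263, 0.0631]
tool_rot: [-0.704, -0.005, 0.71, -0.006]
ft_force: [-0.7, 0.6, -0.1]
grip_width: 0.0007
t 3.525 in board: [-152.2  163.8   63.1] F [-0.7  0.6 -0.1]
tool axes in board (cols)
 [[-0.01  -0.024 -1.   ]
 [-0.    -1.     0.024]
 [-1.     0.001  0.01 ]]
shift tool mm [ -5.8 -10.9 -90. ]
rot 1 [ 1.786e+02 -1.000e-01 -9.000e-01]
rot -1 [-1.4  0.6 -0. ]
```

```bash
python3 -m inch '[[0,[-5,-8,-8],[-1.4,0,0]],[0,[0,0,-8],[0,0,0]],[0,[0,0,-4],[0,0,0]],[0,[0,0,-4],[0,0,0]],[0,[0,0,-4],[0,0,0]],[0,[0,0,-4],[0,0,0]],[0,[0,0,-4],[0,0,0]],[0,[0,0,-4],[0,0,0]],[0,[0,0,-4],[0,0,0]],[0,[0,0,-4],[0,0,0]]]'; python3 -c "
from h import *
tell(W(-.062,.1725,.068))"; python3 -m inch '[[0,[0,0,-4],[0,0,0]],[0,[0,0,-4],[0,0,0]],[0,[0,0,-4],[0,0,0]],[0,[0,0,-4],[0,0,0]],[0,[0,0,-4],[0,0,0]]]'; python3 -c "
from h import *
tell(W(-.062,.1725,.068))"
```

```text
time: 4.78
position: [0.4986, 0.1358, 0.0715]
tool_rot: [-0.705, -0.014, 0.709, -0.014]
ft_force: [-1.1, -0.1, 0.1]
grip_width: 0.0008
t 4.775 in board: [-99.6 171.2  71.5] F [-1.1 -0.1  0.1]
tool axes in board (cols)
 [[-0.005  0.    -1.   ]
 [-0.    -1.    -0.   ]
 [-1.     0.     0.005]]
shift tool mm [  3.3  -1.3 -37.7]
rot 1 [-180.     0.     0.4]
rot -1 [ 0.   0.3 -0. ]
time: 5.4
position: [0.5201, 0.1366, 0.0713]
tool_rot: [-0.705, -0.014, 0.709, -0.014]
ft_force: [-0.3, -0.3, 0.3]
grip_width: 0.0009
t 5.4 in board: [-78.1 171.2  71.3] F [-0.3 -0.3  0.3]
tool axes in board (cols)
 [[-0.005  0.    -1.   ]
 [-0.    -1.    -0.   ]
 [-1.     0.     0.005]]
shift tool mm [  3.2  -1.3 -16.1]
rot 1 [-180.     0.     0.4]
rot -1 [ 0.   0.3 -0. ]
```

```bash
python3 -m inch '[[0,[0,0,-4],[0,0,0]],[0,[0,0,-4],[0,0,0]],[0,[0,0,-4],[0,0,0]],[0,[0,0,0],[0,0,0]],[0,[0,0,0],[0,0,0]],[0,[0,0,15],[0,0,0]],[0,[-20,0,10],[0,0,0]],[0,[-40,0,10],[0,0,0]],[0,[-40,0,0],[0,0,0]],[0,[-40,0,0],[0,0,0]],[0,[0,0,0],[0,0,0]]]'; python3 -c "
from h import *
import cv2
tell(W(-.006,.0575,.2))
im=imaging.camera('scene')
cv2.imwrite('pics/s2.png',cv2.resize(im[90:260,220:420,::-1],None,fx=4,fy=3.5))"
```

```text
time: 6.78
position: [0.4961, 0.1356, 0.2145]
tool_rot: [-0.704, -0.014, 0.71, -0.014]
ft_force: [-0.1, 0.5, -0.5]
grip_width: 0.0006
t 6.775 in board: [-102.2  171.2  214.5] F [-0.1  0.5 -0.5]
tool axes in board (cols)
 [[-0.008 -0.    -1.   ]
 [-0.    -1.     0.   ]
 [-1.     0.     0.008]]
shift tool mm [ 13.7 113.6 -96.3]
rot 1 [180.   -0.   -0.7]
rot -1 [-0.   0.5 -0. ]
```

View pics/s2.png

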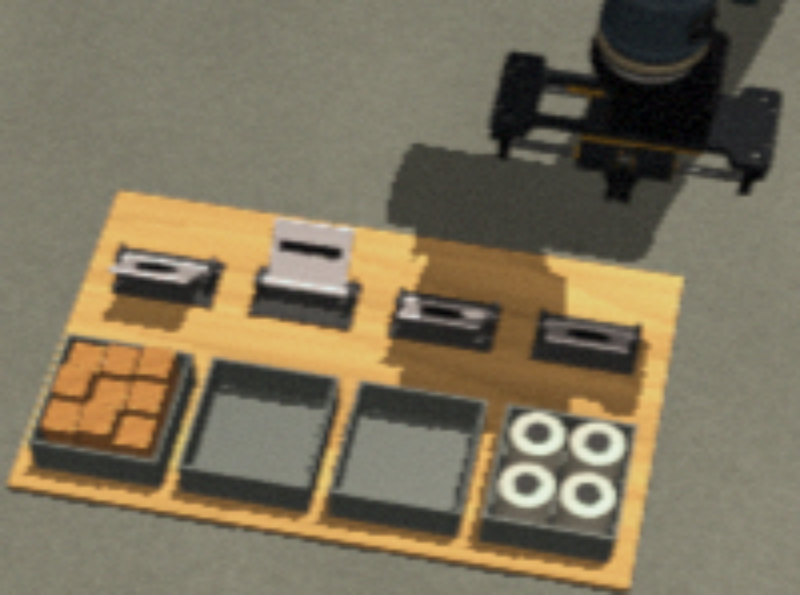

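The filters tag has flipped: the boss face shows at (590,335). Next is tag 2, from the bin side. I stay high first.

```bash
python3 -m inch '[[0,[0,28,-25],[0,0,0]],[0,[0,28,-25],[0,0,0]],[0,[0,28,-25],[0,0,0]],[0,[0,28,-25],[0,0.5,0]],[0,[0,0,0],[0,0,0]],[0,[0,0,0],[0,0,0]]]'; python3 -c "
from h import *
tell(W(0,.0575,.07))"
```

```text
time: 7.58
position: [0.5933, 0.026, 0.2]
tool_rot: [-0.698, -0.016, 0.716, -0.013]
ft_force: [-0.7, 1.1, 0.5]
grip_width: 0.0007
t 7.575 in board: [ -9.4  57.7 200. ] F [-0.7  1.1  0.5]
tool axes in board (cols)
 [[-0.026  0.001 -1.   ]
 [ 0.004 -1.    -0.001]
 [-1.    -0.004  0.026]]
shift tool mm [129.7   0.7 -12.7]
rot 1 [-179.9   -0.3    2.3]
rot -1 [0.1 1.5 0.2]
```

```bash
python3 -m inch '[[0,[10,0,-9],[0,1.5,0]],[0,[35,0,0],[0,0,0]],[0,[25,0,0],[0,0,0]],[0,[0,0,0],[0,0,0]]]'; python3 -c "
from h import *
tell(W(0,.0575,.07))"
```

```text
time: 8.07
position: [0.5968, 0.0311, 0.1262]
tool_rot: [-0.705, -0.018, 0.709, -0.014]
ft_force: [0.2, -0.2, 0.0]
grip_width: 0.0004
t 8.075 in board: [ -5.7  62.7 126.2] F [ 0.2 -0.2  0. ]
tool axes in board (cols)
 [[-0.006  0.006 -1.   ]
 [ 0.006 -1.    -0.006]
 [-1.    -0.006  0.006]]
shift tool mm [56.1  5.5 -6. ]
rot 1 [-179.7   -0.5    0.5]
rot -1 [0.3 0.3 0.3]
```

```bash
python3 -m inch '[[0,[10,5,-8],[0,0,0]],[0,[23,0,0],[0,0,0]],[0,[23,0,0],[0,0,0]],[0,[0,0,0],[0,0,0]]]'; python3 -c "
from h import *
tell(W(0,.0575,.07))"
```

```text
time: 8.57
position: [0.6085, 0.027, 0.0716]
tool_rot: [0.707, 0.018, -0.706, 0.015]
ft_force: [-0.3, -0.1, 0.1]
grip_width: 0.0006
t 8.575 in board: [ 5.9 58.1 71.6] F [-0.3 -0.1  0.1]
tool axes in board (cols)
 [[ 0.001  0.007 -1.   ]
 [ 0.004 -1.    -0.007]
 [-1.    -0.004 -0.001]]
shift tool mm [1.6 0.6 5.9]
rot 1 [-1.796e+02 -4.000e-01 -1.000e-01]
rot -1 [ 0.4 -0.1  0.2]
```

Now push towards -x, from +6 to about -66.

```bash
python3 -m inch '[[0,[1,0,6],[0,0,0]],[0,[0,0,4],[0,0,0]],[0,[0,0,4],[0,0,0]],[0,[0,0,4],[0,0,0]],[0,[0,0,4],[0,0,0]],[0,[0,0,4],[0,0,0]],[0,[0,0,4],[0,0,0]],[0,[0,0,4],[0,0,0]],[0,[0,0,4],[0,0,0]],[0,[0,0,4],[0,0,0]]]'; python3 -c "
from h import *
tell(W(-.066,.0575,.07))"
```

```text
time: 9.82
position: [0.5673, 0.0244, 0.0744]
tool_rot: [0.71, 0.018, -0.703, 0.016]
ft_force: [-0.0, -1.1, 0.3]
grip_width: 0.0004
t 9.825 in board: [-35.5  57.1  74.4] F [-0.  -1.1  0.3]
tool axes in board (cols)
 [[ 0.01   0.008 -1.   ]
 [ 0.003 -1.    -0.008]
 [-1.    -0.003 -0.01 ]]
shift tool mm [ 4.1 -0.6 30.6]
rot 1 [-179.6   -0.2   -0.9]
rot -1 [ 0.4 -0.6  0.1]
```

```bash
python3 -m inch '[[0,[0,0,4],[0,0,0]],[0,[0,0,4],[0,0,0]],[0,[0,0,4],[0,0,0]],[0,[0,0,4],[0,0,0]],[0,[0,0,4],[0,0,0]]]'; python3 -c "
from h import *
tell(W(-.066,.0575,.07))"
```

```text
time: 10.45
position: [0.5452, 0.0235, 0.0739]
tool_rot: [0.71, 0.018, -0.704, 0.016]
ft_force: [-0.2, 0.1, 0.4]
grip_width: 0.0001
t 10.45 in board: [-57.6  57.1  73.9] F [-0.2  0.1  0.4]
tool axes in board (cols)
 [[ 0.009  0.008 -1.   ]
 [ 0.003 -1.    -0.008]
 [-1.    -0.003 -0.009]]
shift tool mm [ 3.9 -0.4  8.4]
rot 1 [-179.6   -0.3   -0.8]
rot -1 [ 0.4 -0.5  0.2]
```

```bash
python3 -m inch '[[0,[0,0,4],[0,0,0]],[0,[0,0,4],[0,0,0]],[0,[0,0,3],[0,0,0]],[0,[0,0,0],[0,0,0]],[0,[0,0,0],[0,0,0]],[0,[0,0,-12],[0,0,0]],[0,[-20,0,-10],[0,0,0]],[0,[-40,0,0],[0,0,0]],[0,[-40,0,0],[0,0,0]],[0,[-50,0,0],[0,0,0]],[0,[-30,0,0],[0,0,0]],[0,[0,0,0],[0,0,0]]]'; python3 -m inch '[[0,[0,0,50],[0,0,0]],[0,[0,0,50],[0,0,0]],[0,[0,0,50],[0,0,0]],[0,[0,0,0],[0,0,0]],[0,[0,0,0],[0,0,0]]]'; python3 -c "
from h import *
import cv2
tell(W(-.066,.0575,.07))
im=imaging.camera('scene')
cv2.imwrite('pics/s3.png',im[:,:,::-1])
cv2.imwrite('pics/s3c.png',cv2.resize(im[90:260,220:420,::-1],None,fx=4,fy=3.5))"
```

```text
time: 11.95
position: [0.5614, 0.023, 0.2605]
tool_rot: [0.712, 0.017, -0.702, 0.016]
ft_force: [0.5, -0.4, 0.0]
grip_width: 0.0006
time: 12.58
position: [0.4078, 0.0161, 0.2531]
tool_rot: [0.71, 0.018, -0.704, 0.015]
ft_force: [0.1, 0.6, 0.9]
grip_width: 0.0003
t 12.575 in board: [-195.2   55.3  253.1] F [0.1 0.6 0.9]
tool axes in board (cols)
 [[ 0.009  0.008 -1.   ]
 [ 0.004 -1.    -0.008]
 [-1.    -0.003 -0.009]]
shift tool mm [ 184.3   -0.6 -127.4]
rot 1 [-179.6   -0.3   -0.8]
rot -1 [ 0.4 -0.5  0.2]
```

View pics/s3c.png

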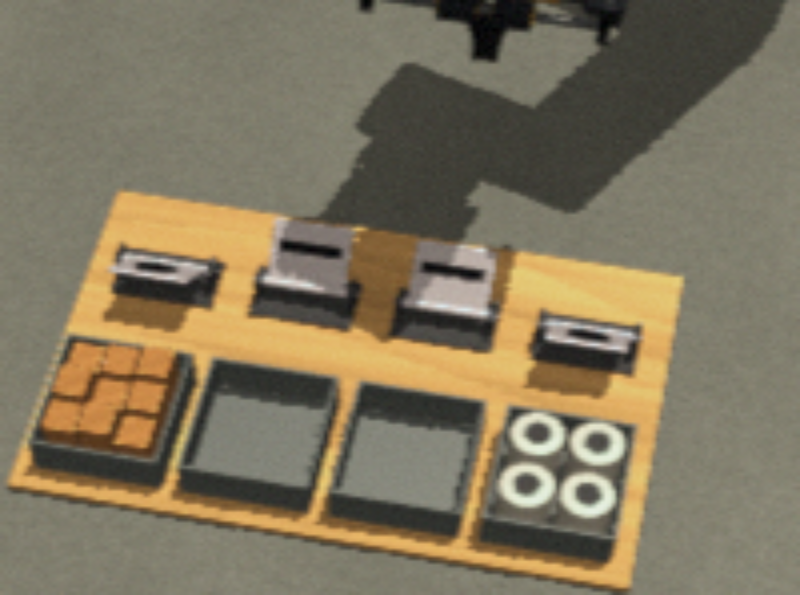

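All four tags are right: both empty bins show the crossbar, at crop (310,250) and (450,270). Both full bins show the boss side, at (160,268) and (590,335). The gripper is clear of everything, so I hand in.

```bash
python3 -c "
from rig import robot
print(robot.hand_in())"
```

```text
the job is handed in; nothing more can be done
None
```

I flipped the two wrong tags, and all four tags now match their bins. The job was handed in at about 12.6 s of the 48 s allowed.

- **Tags moved:** I pushed the oil-filter bin's tag towards its bin, and the tag of the neighbouring empty bin away from its bin. Both were pushed slowly (about 32 mm/s) with the fingers shut. The tags of the carton bin and the other empty bin were already right, so I left them.
- **Last picture:** both full bins show the boss face and both empty bins show the crossbar face. The gripper was raised to 0.25 m and clear of everything.
- **Forces:** wrist force stayed within about 1.5 N in every reading. I only read it at the end of each move, so it was not checked continuously.
- **Can, jar and wrench:** the fingers only came down at the two tags, well away from these. I did not measure their positions again at the end.
- **Disagreement:** the network's hinge positions and my board fit differed by up to about 10 mm. That was well within what a fingertip push needs.

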